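Park the electric scooter on its kickstand

TASK

Park the electric scooter on its own kickstand. While it still leans back against its padded rest, push the folded stand down without forcing it, past the point where its spring tips over, until it snaps out against its stop. Then bring the scooter upright (the folded steering column is the place to hold it), lean it over to the stand side and set it down gently, not letting it drop onto the stand, so that the stand carries it; let go, and leave the other parts on the bench where they are.

Things in the scene. Friction and masses are not known exactly. Their poses are not given: they have to be found in the camera images.
- rest: Fixed bench rest: a flat steel rail along the scooter, yellow wheel chocks, and a 190 mm post with a rubber pad on the scooter's right. Origin on the bench top, midway between the wheels, on the line where the tyres stand; x points to the scooter's right (away from the stand), y to its front, z up. The scooter leans about a line along this y axis, 4.5 mm above the bench top.
- deck (a point): Middle of the scooter's deck top. Scooter 1.1 m long, 7.5 to 10 kg (centre of mass about 170 mm up), 255 mm tyres; dark deck 140 mm wide, 540 mm long, its top 200 mm above the bench; bright steering column folded down along the middle above it, handlebar at the rear. Axes: x to the scooter's right, y to its front, z up, leaning with it.
- scooter (a joint): Lean of the scooter, rad: 0 upright, negative to its right, positive to its left (stand side). Starts at -0.12, its own weight on the pad. It balances about upright; beyond that it falls to the left unless held. With the stand out the foot meets the mat somewhere between 0.11 and 0.24, as its screw is set. While it leans on the pad, more than about 16 N down on the stand would tip it off the rest.
- stand (a joint): Angle of the kickstand, rad: 0 folded (leg level along the deck, pointing to the rear), 1.745 fully out against its stop (leg down, slightly forward and outward). A spring holds it at either end: over centre at about 0.87; short of that it springs back, past it it snaps out by itself. About 5 N down on the leg 80 mm from the pin starts it, less towards the centre; it never needs 10 N.
- stem_grip (a point): Centre of the folded steering column at a good place to hold it: bright round tube, 40 mm diameter, along the scooter (sloping 3 degrees down to the rear), free on both sides and above, 95 mm of free space below it. On the scooter's centre plane, 315 mm above the bench when upright. Axes as deck.
- stand_pivot (a point): Centre of the kickstand's hinge pin: 110 mm left of the scooter's centre plane (40 mm outside the deck's edge), 60 mm ahead of its middle, 160 mm up when upright. Axes as deck. The leg swings in a plane that holds the scooter's y axis and is splayed 15 degrees outward: from straight rearward to downward and (by 15 degrees) leftward, then a little forward.
- stand_push (a point): Point in the middle of the kickstand's leg, a plain aluminium bar 20 mm wide and 14 mm thick, 80 mm from the hinge pin; 7 mm below the leg's top face while folded. Nothing lies over it; the deck's edge is 30 mm beside it, on its right. x points along the leg to the foot, y along the pin to the scooter's right, z out of the leg's top face (top while folded); they turn with the leg.
- stand_end (a point): Middle of the end of the kickstand's aluminium bar, 98 mm from the hinge pin. Beyond it stands the round black rubber foot, 28 mm in diameter, on an adjusting screw: its centre lies 16 to 32 mm past this point along the leg, set differently each time and not measured. The rubber gives about 1 mm under load. Axes as stand_push.
- mat: Grey rubber bench mat 600 x 1360 mm, 4 mm thick, 7 kg, lying on the bench under scooter and rest; the foot of the stand comes down on it. Origin in the centre of its underside.
- brake_disc: Bystander: scooter brake disc, steel, 140 mm across, 22 mm high at its hub, lying flat on the mat. Origin in the centre of its underside.
- parts_tray: Bystander: grey plastic parts tray 100 x 120 x 32 mm with four compartments. Origin in the centre of its underside.
- caliper: Bystander: small grey brake caliper, about 42 x 62 x 44 mm, lying on the mat. Origin in the centre of its underside.

How it is judged:
By the outcome, as a careful person would: the job done as asked, in the order asked, and still so for the second after the job is handed in, with the robot touching nothing.
It also fails if it takes over 72 s, if anything falls off the work surface, if the arm or the gripper's body presses on something with over 40 N, if the wrist force passes 120 N, or if a joint passes its speed limit or range.

ROBOT

A 6-joint arm with a two-finger parallel gripper is mounted at the origin on the work surface. World frame = base frame: x ahead of the robot, y to its left, z up, the work surface at z = 0. Lengths are in m, angles in degrees, forces in N, time in s.
With the tool pointing down it reaches from about 0.35 to 0.875 m from the base axis. Payload 4.2 kg.
Tool frame: the origin (TCP) lies on the centre line of the jaws, within the pads' length; the fingertips stand 19 mm ahead of it and the grasp point (between the pads) is the TCP; x points along the fingers, y is the direction in which the jaws open and shut, and the axes are right-handed (so a half turn about x gives the same grasp; the last joint's range is limited). The gripper opens to 87 mm and grips with 3 to 60 N. Pads are 19 mm wide; open, the fingers measure 117 mm over their backs; the gripper's body (75 mm by 190 mm) begins 51 mm behind the grasp point.
Start: joints at [81.967, 22.042, 0.453, 0, -68.411, -14.817], TCP at [0.243, 0.576, 0.242] pointing down, gripper open.
Joint ranges: [-179.83, 179.83], [-69.29, 118.12], [-61.27, 80.66], [-181.25, 117.63], [-171.15, -9.14], [-177.46, 177.46]. Speed limits (degrees/s): [159.86, 159.86, 180, 180, 180, 180].

INTERFACE

Orientations are given as a 3x3 rotation matrix whose columns are the frame's x, y, z axes.
In Python, from station import * gives the robot as it stands.
- The arm moves only by the shell command python3 -m creep 'ROWS'. ROWS is JSON, a list of rows, each a list of 5 numbers: the opening, from 0 (shut) to 1 (fully open), then the shift along the world's x, y, z in mm, then the turn about the world's z in rad. In form: [[jaw, x, y, z, turn], ...]. A call has exactly 8 rows; each row is the pose to reach, as a shift and turn from the pose measured when the call began; what a row does not reach only later rows make up. A row lasts 1/10 s, in which the tool goes at most 50 mm and 8.59 degrees, less where a joint would pass 70% of its speed; a pose out of reach is approached as far as the arm can. A call with a gripper value outside its range is refused whole. The fingers move at their own pace and stop on an object; the grip force is fixed at half the most. Time passes only in rows, so rows that repeat a pose let the fingers close, or fill a call up. It gives the time, the measured TCP pose, the force and the opening at its end, in the units of the state.
- sense(): the state, without advancing time (a new reading comes with each control period).
- capture(name): name is "side" or "top"; returns a dict with "image" (420x560x3 uint8, blue, green, red), "z_map" (420x560 float32, m along the optical axis (not along the pixel's ray), 0 where there is no reading), "mtx" (3x3 intrinsics, pixels), "k1" (the pictures are not rectified: a ray, as slopes to the right and down, at radius r is drawn at 1 + k1 r^2 times it, then the intrinsics apply), "eye" and "attitude" of the camera in the world. Camera axes: x right, y up, looking along -z (the intrinsics and any distortion apply to the point x, -y, -z); pixel columns grow to the right and rows downward; lengths in m; the calibration is good to about 2 mm. A picture is of the moment at which its call begins.
- finish_job(): hands the job in, once; it reports no verdict.
Trained networks look in a picture, given as the dict that the camera call returned (one of the last four; its "shot" number tells which), for a name from the list of things; names that differ only in an ending like _2 or _b are one class to them, and where a whole thing is asked for, a point or a joint stands for the part that bears it (a point fixed in the world has none). Each returns a list of dicts, best first, with "confidence" (0 to 1); they miss things now and then, are a little off and sometimes report something else, mostly with a low value. They report only what shows in the picture. A call takes as long as a camera call.
- look_for(picture, thing): "box" ([left, top, right, bottom] in pixels, round what is visible of it).
- mark_of(picture, thing): "centre" ([column, row] in pixels: a listed point, or the origin of a listed thing).
The state is a dict: "time_s": time; "joints": joint angles; "joint_velocities": joint speeds; "effort": joint torques, N m; "tcp_pos": TCP position; "ee_rot": TCP orientation; "wrist_force": force on the tool from outside, world axes, zero at the start; "moment": the same for the moment, N m; "gripper_width": opening from 0.0 (shut) to 1.0 (fully open).
Only numpy, scipy, OpenCV 4.12 (cv2) and the standard library are available. Lean on these libraries where they do the work, as an engineer would, in place of code of your own. Each camera call takes 0.05 s, during which the arm holds its last target.

## Working session

There is one attempt and no reset: what is moved stays moved. The work goes in short steps, Python scripts to look and compute and a shell command to move; the robot and the scene stay as the last step left them, time stands still between calls to the robot, and variables do not carry over. Pictures are saved under pics/ and viewed, and the job is handed in when it is done.

```bash
ls; mkdir -p pics
cat > h.py <<'E'
from station import *
import numpy as np, cv2
def ray(p,uv):
    K=p["mtx"];x=np.array([[uv]],float)
    d=np.array([p["k1"],0,0,0],float)
    s=cv2.undistortPoints(x,np.array(K,float),d)[0,0]
    return np.array([s[0],-s[1],-1.0])
def pt(p,uv,z=None):
    u,v=int(round(uv[0])),int(round(uv[1]))
    if z is None:
        w=p["z_map"][max(0,v-1):v+2,max(0,u-1):u+2];w=w[w>0]
        z=np.median(w) if w.size else 0
    return np.array(p["eye"])+np.array(p["attitude"])@(ray(p,uv)*z)
def onplane(p,uv,h):
    r=np.array(p["attitude"])@ray(p,uv);e=np.array(p["eye"])
    return e+r*(h-e[2])/r[2]
E
python3 - <<'E'
from h import *
np.set_printoptions(precision=4,suppress=True)
s=sense()
for k,v in s.items(): print(k,np.round(v,3).tolist())
for n in("side","top"):
    p=capture(n); cv2.imwrite(f"pics/{n}0.png",p["image"])
    print(n,p["eye"],p["k1"],p["mtx"],p["attitude"])
    for t in["deck","stem_grip","stand_pivot","stand_push","stand_end","rest","mat","scooter","stand","brake_disc","parts_tray","caliper"]:
        try:
            for m in mark_of(p,t)[:2]: print(t,np.round(m["centre"],1),round(m["confidence"],2),pt(p,m["centre"]))
        except Exception as e: print(t,e)
E
```

```text
pics
time_s 0.0
joints [81.967, 22.092, 0.378, -0.029, -68.411, -14.816]
joint_velocities [-0.016, -0.015, -0.034, -0.054, -0.034, -0.074]
effort [-0.001, -39.066, 18.74, 4.22, 0.011, -0.0]
tcp_pos [0.242, 0.575, 0.24]
ee_rot [[-0.001, -0.388, -0.921], [-0.002, -0.921, 0.388], [-1.0, 0.002, -0.0]]
wrist_force [-0.701, 0.405, -0.888]
moment [-0.016, -0.027, 0.044]
gripper_width 1.003
side [0.8659 0.1055 1.2838] -0.10634002450334533 [[433.2171   0.     278.7204]
 [  0.     433.2171 203.7812]
 [  0.       0.       1.    ]] [[-0.3116 -0.9024  0.2978]
 [ 0.9502 -0.2964  0.0962]
 [ 0.0015  0.3129  0.9498]]
deck [307.7 207. ] 0.74 [0.5058 0.0704 0.1849]
deck [269.2 238.1] 0.56 [0.6504 0.0136 0.3265]
stem_grip [269.3 230.2] 0.71 [0.6345 0.0087 0.3338]
stand_pivot [305.3 209.5] 0.71 [0.5138 0.0663 0.1827]
stand_push [274. 202.] 0.91 [ 0.5169 -0.0206  0.1735]
stand_end [273.6 199. ] 0.84 [ 0.5103 -0.0239  0.1771]
stand_end [276.8 200.1] 0.54 [ 0.5108 -0.0146  0.178 ]
scooter it knows: brake_disc, caliper, deck, mat, parts_tray, rest, stand_end, stand_pivot, stand_push, stem_grip
stand it knows
[... 707 characters left out ...]
92.6 209.6] 0.21 [ 0.4973 -0.0135  0.1742]
stand_push [296.9 207.9] 0.84 [ 0.5008 -0.0224  0.179 ]
stand_push [301.7 211. ] 0.41 [ 0.4966 -0.0335  0.1707]
stand_end [300.9 208.7] 0.7 [ 0.4998 -0.0311  0.1787]
stand_end [295.4 207.6] 0.29 [ 0.5008 -0.0191  0.1805]
mat [290.5 187.8] 0.94 [ 0.5472 -0.0051  0.1679]
scooter it knows: brake_disc, caliper, deck, mat, parts_tray, rest, stand_end, stand_pivot, stand_push, stem_grip
stand it knows: brake_disc, caliper, deck, mat, parts_tray, rest, stand_end, stand_pivot, stand_push, stem_grip
brake_disc [408.7 281.1] 0.78 [ 0.3753 -0.3106  0.0266]
parts_tray [155.5 262.7] 0.76 [0.3686 0.3074 0.0278]
caliper [357.3 273. ] 0.82 [ 0.3836 -0.1808  0.0462]
```

View pics/side0.png

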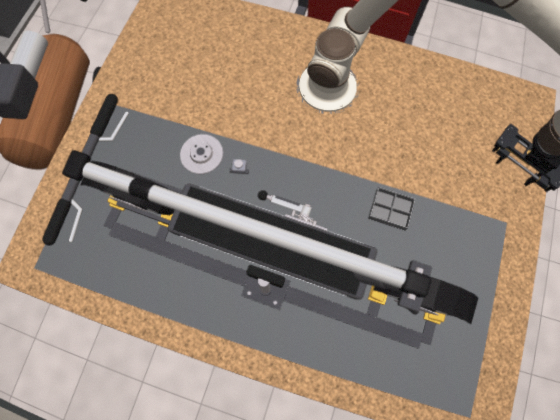

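View pics/top0.png

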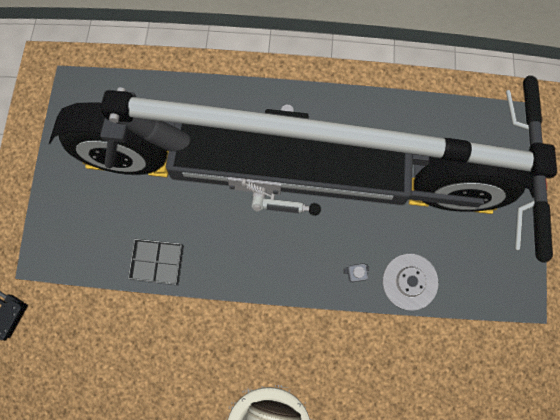

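Both views show the scooter along world y, front at +y. The stand faces the robot: pivot at about (305,210) and foot at (262,195) in side0. The column is the bright tube. Next I fit the tube and leg lines from depth.

Run:
```python
from h import *
np.set_printoptions(precision=4,suppress=True)
for n,roi,leg in(("side",(165,185,400,285),(266,190,312,222)),("top",(140,98,440,160),(245,190,322,216))):
    p=capture(n); im=p["image"]
    g=im.min(axis=2)
    P=[]
    for v in range(roi[1],roi[3]):
        for u in range(roi[0],roi[2]):
            z=p["z_map"][v,u]
            if z>0 and g[v,u]>120:
                w=pt(p,(u,v),z)
                if w[2]>0.29: P.append(w)
    P=np.array(P); c=P.mean(0); d=np.linalg.svd(P-c)[2][0] if len(P)<4000 else np.linalg.svd((P-c)[::4])[2][0]
    d*=np.sign(d[1]); print(n,len(P),"c",c,"d",d,"yaw",np.degrees(np.arctan2(-d[0],d[1])),"slope",np.degrees(np.arcsin(d[2])))
    for y in(-.3,0,.2):
        q=P[abs(P[:,1]-y)<.02]; print(y,len(q),"x",np.percentile(q[:,0],[2,50,98]),"ztop",np.percentile(q[:,2],98) )
    x0,y0,x1,y1=leg
    cv2.imwrite(f"pics/{n}_leg.png",cv2.resize(im[y0-25:y1+25,x0-25:x1+25],None,fx=6,fy=6,interpolation=cv2.INTER_CUBIC))
    L=[]
    for v in range(y0,y1):
        for u in range(x0,x1):
            z=p["z_map"][v,u]
            if z>0 and g[v,u]>120:
                w=pt(p,(u,v),z)
                if .14<w[2]<.21: L.append(w)
    L=np.array(L); print("leg",len(L))
    for y in np.arange(-.05,.08,.01):
        q=L[abs(L[:,1]-y)<.005]
        if len(q): print(round(y,3),len(q),"x",np.percentile(q[:,0],[5,50,95]),"z",np.percentile(q[:,2],[5,50,95]))
    for t in("stand_push","stand_pivot","stand_end","stem_grip","deck"):
        for m in mark_of(p,t)[:2]: print(t,np.round(m["centre"],1),round(m["confidence"],2),pt(p,m["centre"]))
p=capture("side");cv2.imwrite("pics/grip.png",cv2.resize(p["image"][90:210,470:560],None,fx=5,fy=5))
```

```text
side 3976 c [0.64   0.0395 0.3309] d [0.0376 0.9982 0.0477] yaw -2.157919563491336 slope 2.7367709994908296Traceback (most recent call last):
  File "<stdin>", line 16, in <module>
    return _quantile_unchecked(
        a, q, axis, out, overwrite_input, method, keepdims, weights)
    return _ureduce(a,
                    func=_quantile_ureduce_func,
    ...<5 lines>...
                    overwrite_input=overwrite_input,
                    method=method)
    r = func(a, **kwargs)
    result = _quantile(arr,
                       quantiles=q,
    ...<2 lines>...
                       out=out,
                       weights=wgt)
    slices_having_nans = np.isnan(arr[-1, ...])
                                  ~~~^^^^^^^^^
IndexError: index -1 is out of bounds for axis 0 with size 0
```

```bash
cat > meas.py <<'E'
from h import *
np.set_printoptions(precision=4,suppress=True)
for n,roi,leg in(("side",(165,185,400,285),(266,185,312,222)),("top",(140,98,440,160),(245,190,322,216))):
    p=capture(n); im=p["image"]
    g=im.min(axis=2)
    P=[];L=[]
    for v in range(roi[1],roi[3]):
        for u in range(roi[0],roi[2]):
            z=p["z_map"][v,u]
            if z>0 and g[v,u]>120:
                w=pt(p,(u,v),z)
                if w[2]>0.28: P.append(w)
    P=np.array(P); c=P.mean(0); d=np.linalg.svd((P-c)[::4])[2][0]
    d*=np.sign(d[1]); print(n,len(P),"c",c,"d",d)
    for y in(-.2,-.1,0,.1,.2):
        q=P[abs(P[:,1]-y)<.02]
        if len(q): print(y,len(q),"x",np.percentile(q[:,0],[2,50,98]),"ztop",np.percentile(q[:,2],98) )
    x0,y0,x1,y1=leg
    cv2.imwrite(f"pics/{n}_leg.png",cv2.resize(im[y0-25:y1+25,x0-25:x1+25],None,fx=6,fy=6,interpolation=cv2.INTER_CUBIC))
    for v in range(y0,y1):
        for u in range(x0,x1):
            z=p["z_map"][v,u]
            if z>0 and g[v,u]>120:
                w=pt(p,(u,v),z)
                if .14<w[2]<.21: L.append(w)
    L=np.array(L); print("leg",len(L))
    for y in np.arange(-.05,.08,.01):
        q=L[abs(L[:,1]-y)<.005]
        if len(q): print(round(y,3),len(q),"x",np.percentile(q[:,0],[5,50,95]),"z",np.percentile(q[:,2],[5,50,95]))
    for t in("stand_push","stand_pivot","stand_end","stem_grip","deck","rest"):
        for m in mark_of(p,t)[:2]: print(t,np.round(m["centre"],1),round(m["confidence"],2),pt(p,m["centre"]))
p=capture("side");cv2.imwrite("pics/grip.png",cv2.resize(p["image"][90:210,470:560],None,fx=5,fy=5))
E
python3 meas.py
```

```text
side 3989 c [0.64   0.0394 0.3309] d [0.0387 0.9981 0.0476]
-0.2 251 x [0.6122 0.6323 0.6472] ztop 0.3251970948323196
-0.1 265 x [0.6154 0.6355 0.6511] ztop 0.3306124214743932
0 280 x [0.6189 0.6395 0.6547] ztop 0.3353137938484821
0.1 290 x [0.6235 0.6427 0.658 ] ztop 0.33990571113107676
0.2 300 x [0.626  0.6464 0.6618] ztop 0.3445575395343241
leg 477
-0.04 13 x [0.5041 0.5084 0.5127] z [0.1732 0.1752 0.179 ]
-0.03 30 x [0.5008 0.5101 0.5497] z [0.1725 0.1778 0.1965]
-0.02 26 x [0.5057 0.513  0.5502] z [0.1736 0.1789 0.1972]
-0.01 24 x [0.5059 0.513  0.5531] z [0.1728 0.1769 0.2008]
0.0 23 x [0.507  0.5142 0.5196] z [0.174  0.1777 0.1815]
0.01 22 x [0.5073 0.5134 0.5501] z [0.174  0.1788 0.1957]
0.02 28 x [0.5068 0.5155 0.5513] z [0.172  0.1781 0.201 ]
0.03 40 x [0.5081 0.5189 0.5524] z [0.1652 0.1765 0.2005]
0.04 46 x [0.5083 0.5219 0.5523] z [0.166  0.1778 0.2001]
0.05 48 x [0.5031 0.5181 0.5523] z [0.1707 0.1775 0.2004]
0.06 67 x [0.5002 0.5234 0.5523] z [0.1749 0.1825 0.199 ]
0.07 69 x [0.4986 0.5222 0.5497] z [0.1774 0.1836 0.199 ]
stand_push [276.4 201.1] 0.58 [ 0.5129 -0.0151 
[... 1004 characters left out ...]
2] z [0.1731 0.1781 0.1799]
0.01 25 x [0.5043 0.5098 0.5165] z [0.1722 0.1762 0.1815]
0.02 24 x [0.5058 0.5112 0.5162] z [0.1727 0.1761 0.1792]
0.03 36 x [0.5054 0.5127 0.5296] z [0.1638 0.1757 0.1806]
0.04 35 x [0.5006 0.5136 0.5278] z [0.1648 0.1758 0.181 ]
0.05 62 x [0.4984 0.511  0.5313] z [0.1701 0.1764 0.1819]
0.06 98 x [0.4929 0.5112 0.5312] z [0.1729 0.1811 0.1867]
0.07 83 x [0.4934 0.5122 0.5304] z [0.1716 0.1797 0.1871]
stand_push [292.6 209.1] 0.86 [ 0.4976 -0.0133  0.1781]
stand_pivot [256.2 202.8] 0.89 [0.5031 0.0659 0.1859]
stand_end [301.3 208.5] 0.73 [ 0.5001 -0.0319  0.1795]
stem_grip [294.3 127.9] 0.95 [ 0.6243 -0.0024  0.3304]
deck [290.  151.3] 0.68 [0.6208 0.0025 0.1996]
```

View pics/top_leg.png

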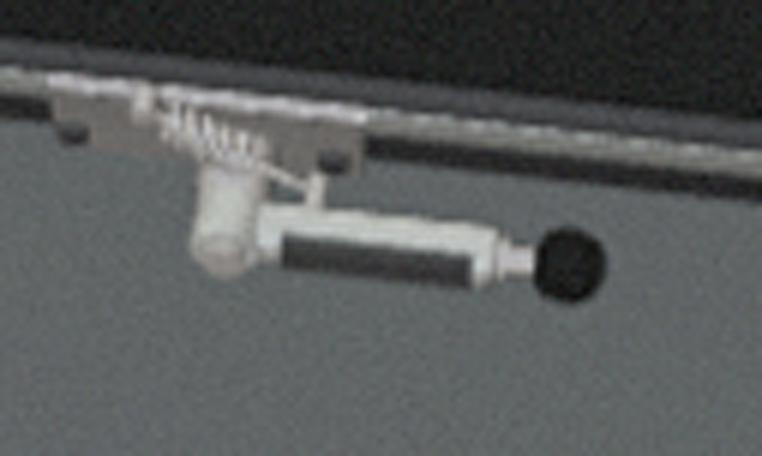

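View pics/grip.png

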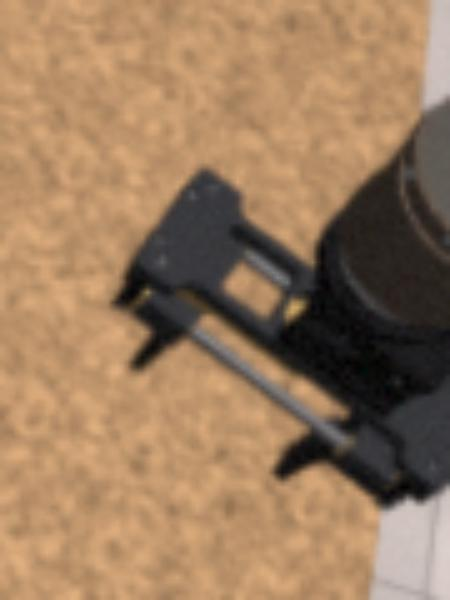

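The gripper body is 190 mm along the jaw direction. I'll push with the front finger and keep the jaws open along the leg, so the body stays clear of the hinge. First move: bring the TCP to about (0.500, -0.061, 0.26) with a turn of +0.36.

```bash
python3 -m creep '[[1,15,-35,10,0.04],[1,32,-80,20,0.09],[1,49,-120,20,0.14],[1,65,-160,20,0.18],[1,81,-200,20,0.22],[1,97,-240,20,0.26],[1,114,-280,20,0.31],[1,130,-320,20,0.36]]' && python3 -m creep '[[1,16,-40,0,0],[1,32,-80,0,0],[1,48,-120,0,0],[1,64,-160,0,0],[1,80,-200,0,0],[1,100,-250,0,0],[1,120,-295,0,0],[1,128,-316,0,0]]'; python3 -c "
from h import *
s=sense();print(s['tcp_pos'],s['ee_rot'],s['wrist_force'],s['joints'])
for n in('side','top'): cv2.imwrite(f'pics/{n}1.png',capture(n)['image'])"
```

```text
time_s: 2.7
tcp_pos: [0.373, 0.2543, 0.2619]
ee_rot: [[0.001, -0.036, -0.999], [0.001, -0.999, 0.036], [-1.0, -0.001, -0.001]]
wrist_force: [0.6, -0.6, -0.2]
gripper_width: 1.002
time_s: 3.5
tcp_pos: [0.5019, -0.0647, 0.262]
ee_rot: [[0.001, -0.039, -0.999], [0.0, -0.999, 0.039], [-1.0, -0.0, -0.001]]
wrist_force: [-1.0, 0.9, -0.2]
gripper_width: 1.006
[ 0.50193706 -0.06470632  0.26195368] [[ 1.13454981e-03 -3.90567950e-02 -9.99236348e-01]
 [ 2.50489530e-04 -9.99236949e-01  3.90571029e-02]
 [-9.99999325e-01 -2.94610472e-04 -1.12390078e-03]] [-0.97541651  0.87945945 -0.24388407] [ 1.10596845e+01  9.48850951e+00 -1.40350539e+01 -1.76277077e-03
 -6.64098858e+01  7.67026516e+01]
```

View pics/top1.png

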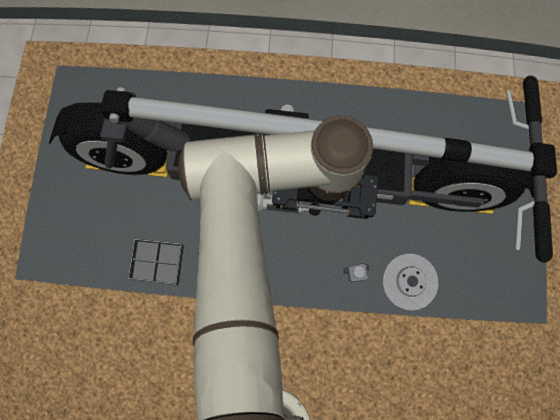

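View pics/side1.png

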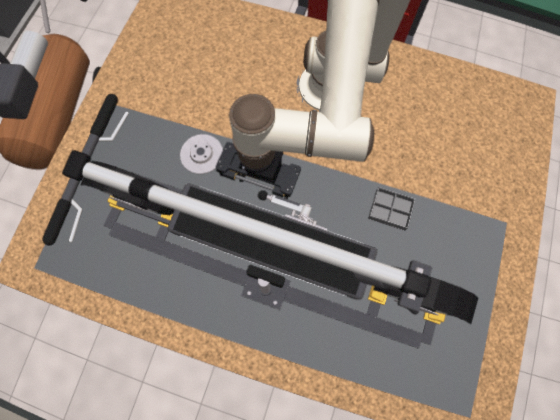

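The tool is over the stand and clear of the column; the front finger is above the leg near (285,205) in top1. Lowering to just above contact.

```bash
python3 -m creep '[[1,-1,2,-10,0],[1,-1,3,-20,0],[1,-1,3,-30,0],[1,-1,3,-40,0],[1,-1,3,-48,0],[1,-1,3,-52,0],[1,-1,3,-54,0],[1,-1,3,-54,0]]'; python3 -m creep '[[1,0,0,-1,0],[1,0,0,-2,0],[1,0,0,-3,0],[1,0,0,-4,0],[1,0,0,-5,0],[1,0,0,-6,0],[1,0,0,-7,0],[1,0,0,-8,0]]'; python3 -c "
from h import *
for n in('side','top'):
    p=capture(n); i=p['image'][150:240,220:380]; cv2.imwrite(f'pics/{n}2.png',cv2.resize(i,None,fx=4.5,fy=4.5,interpolation=2))"
```

```text
time_s: 4.4
tcp_pos: [0.5008, -0.0614, 0.2074]
ee_rot: [[0.0, -0.041, -0.999], [0.0, -0.999, 0.041], [-1.0, -0.0, -0.0]]
wrist_force: [0.4, -0.5, -0.4]
gripper_width: 0.998
time_s: 5.2
tcp_pos: [0.501, -0.0614, 0.2002]
ee_rot: [[0.001, -0.04, -0.999], [-0.0, -0.999, 0.04], [-1.0, 0.0, -0.001]]
wrist_force: [-2.4, 0.5, 6.3]
gripper_width: 0.995
```

View pics/side2.png

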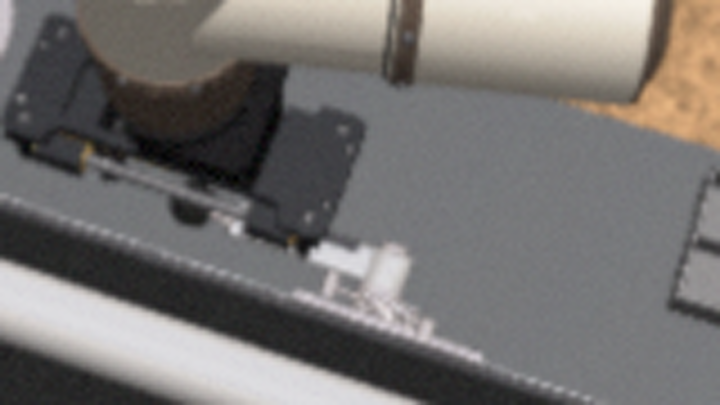

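View pics/top2.png

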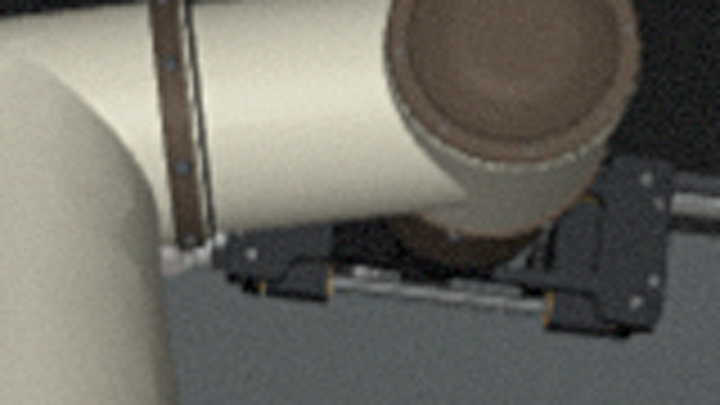

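Contact was at the predicted height with 6.3 N, and the front finger sits on the bar just behind the hub (about (320,245) in the side crop). Now I follow the leg's arc.

```bash
python3 -m creep '[[1,-1,0,-2,0],[1,-2,0,-4,0],[1,-2,0,-6,0],[1,-3,0,-8,0],[1,-4,0,-10,0],[1,-4,0,-11,0],[1,-5,0,-12,0],[1,-5,1,-13,0]]'
```

```text
time_s: 6.1
tcp_pos: [0.4963, -0.0609, 0.1885]
ee_rot: [[0.002, -0.04, -0.999], [-0.001, -0.999, 0.04], [-1.0, 0.001, -0.002]]
wrist_force: [-1.6, -3.2, 4.8]
gripper_width: 0.999
```

```bash
python3 -m creep '[[1,-1,0,-2,0],[1,-2,1,-4,0],[1,-2,1,-6,0],[1,-3,2,-8,0],[1,-4,3,-10,0],[1,-5,3,-12,0],[1,-6,4,-14,0],[1,-6,4,-15,0]]'
```

```text
time_s: 6.9
tcp_pos: [0.4901, -0.0567, 0.1731]
ee_rot: [[0.002, -0.04, -0.999], [-0.001, -0.999, 0.04], [-1.0, 0.001, -0.002]]
wrist_force: [-0.1, -2.6, 3.0]
gripper_width: 0.998
```

```bash
python3 -m creep '[[1,-1,1,-2,0],[1,-2,2,-4,0],[1,-2,3,-6,0],[1,-3,4,-8,0],[1,-4,5,-10,0],[1,-5,6,-12,0],[1,-6,8,-14,0],[1,-6,9,-16,0]]'
```

```text
time_s: 7.7
tcp_pos: [0.4838, -0.0474, 0.1568]
ee_rot: [[0.001, -0.039, -0.999], [-0.001, -0.999, 0.039], [-1.0, 0.001, -0.001]]
wrist_force: [-0.7, -0.7, 1.7]
gripper_width: 0.999
```

```bash
python3 -m creep '[[1,-1,1,-1,0],[1,-1,2,-2,0],[1,-2,3,-4,0],[1,-2,5,-6,0],[1,-3,7,-8,0],[1,-4,9,-10,0],[1,-4,11,-11,0],[1,-4,12,-12,0]]'; python3 -c "
from h import *
for n in('side','top'):
    p=capture(n); i=p['image'][150:240,220:380]; cv2.imwrite(f'pics/{n}3.png',cv2.resize(i,None,fx=4.5,fy=4.5,interpolation=2))"
```

```text
time_s: 8.5
tcp_pos: [0.4798, -0.0351, 0.1447]
ee_rot: [[0.001, -0.039, -0.999], [-0.001, -0.999, 0.039], [-1.0, 0.001, -0.001]]
wrist_force: [0.4, -0.8, 0.3]
gripper_width: 0.997
```

View pics/side3.png

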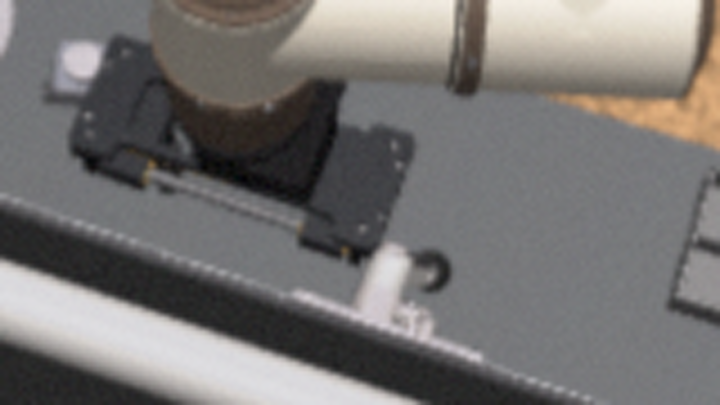

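The side crop shows the leg snapped out, with the foot at about (432,270), forward of the hub. Forces are about zero. I'll rise clear and look at the stand unobstructed while heading to the column.

```bash
python3 -m creep '[[1,0,-5,20,0],[1,0,-8,60,0],[1,0,-8,105,0],[1,0,-8,150,0],[1,0,-8,195,-0.1],[1,0,-8,240,-0.25],[1,0,-8,260,-0.4],[1,0,-8,265,-0.54]]'; python3 -m creep '[[1,10,5,0,-0.14],[1,30,12,0,-0.28],[1,60,20,0,-0.42],[1,90,30,0,-0.56],[1,120,40,0,-0.7],[1,145,46,0,-0.85],[1,154,46,0,-1.0],[1,154,46,0,-1.03]]'
cat > s.py <<'E'
from h import *
import sys
np.set_printoptions(precision=4,suppress=True)
k=sys.argv[1]
for n in('side','top'):
    p=capture(n); cv2.imwrite(f'pics/{n}{k}.png',p['image'])
    i=p['image'][170:250,230:350]; cv2.imwrite(f'pics/{n}{k}z.png',cv2.resize(i,None,fx=5,fy=5,interpolation=2))
    for t in("stand_push","stand_pivot","stand_end","stem_grip","caliper","brake_disc","parts_tray"):
        for m in mark_of(p,t)[:1]: print(n,t,np.round(m["centre"],1),round(m["confidence"],2),pt(p,m["centre"]))
s=sense();print(s['time_s'],s['tcp_pos'],s['wrist_force'],s['moment'],s['joints'],s['gripper_width'])
E
python3 s.py 4
```

```text
time_s: 9.4
tcp_pos: [0.4806, -0.0433, 0.4134]
ee_rot: [[0.007, -0.552, -0.834], [-0.0, -0.834, 0.552], [-1.0, -0.004, -0.006]]
wrist_force: [-0.1, 0.3, -0.2]
gripper_width: 1.001
time_s: 10.2
tcp_pos: [0.636, 0.0031, 0.4114]
ee_rot: [[0.001, -0.999, 0.048], [-0.007, 0.048, 0.999], [-1.0, -0.001, -0.007]]
wrist_force: [-0.4, 0.1, 0.4]
gripper_width: 1.002
side stand_push [308.5 211.4] 0.43 [0.5151 0.0759 0.1794]
side stand_pivot [306.9 210.5] 0.65 [0.5145 0.0711 0.1807]
side stand_end [311.5 210.3] 0.44 [0.4932 0.0816 0.1282]
side stem_grip [267.6 232.8] 0.9 [0.6838 0.0256 0.5132]
side caliper [271.6 242.1] 0.69 [0.692  0.0356 0.4852]
side brake_disc [203.9 151.1] 0.76 [ 0.377  -0.305   0.0246]
side parts_tray [390.2 208.1] 0.6 [0.3784 0.3075 0.0271]
top stand_push [254.  221.7] 0.95 [0.4748 0.0714 0.1134]
top stand_pivot [255.3 205. ] 0.55 [0.499  0.0677 0.182 ]
top stand_end [250.6 224.4] 0.72 [0.4698 0.0794 0.1026]
top brake_disc [410.2 281.5] 0.76 [ 0.3747 -0.3147  0.0255]
top parts_tray [157.5 262.9] 0.72 [0.3145 0.1328 0.7   ]
11.0 [0.6345 0.0027 0.4133] [ 0.4481  0.5272 -0.3061] [ 0.0255 -0.0268  0.0076] [ 15.0215  19.7956  20.8184   0.4115 -90.9202 -17.563 ] 1.0025897537633008
```

View pics/top4z.png

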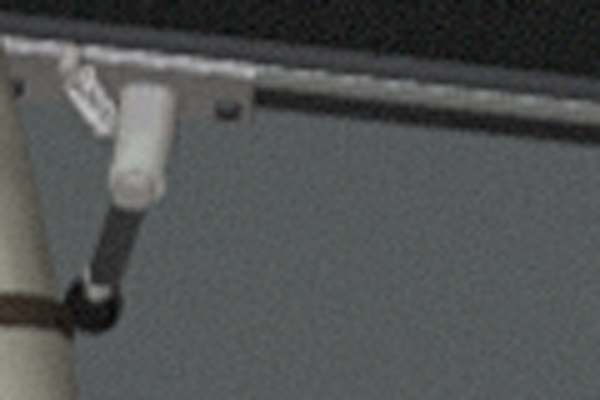

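View pics/side4.png

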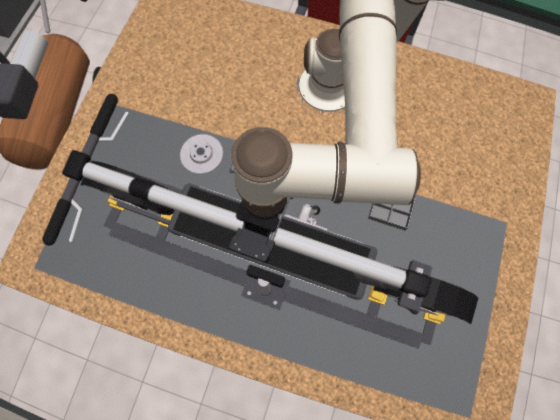

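The stand is fully out: in the top crop the leg runs down and slightly forward from the hub (140,185) to the foot (92,305). The gripper is above the column with jaws across it. Descending to grasp.

```bash
python3 -m creep '[[1,0,0,-20,0.01],[1,0,0,-40,0.01],[1,0,0,-60,0.01],[1,0,0,-75,0.01],[1,0,0,-85,0.01],[1,0,0,-92,0.01],[1,0,0,-97,0.01],[1,0,0,-98,0.01]]'; python3 -m creep '[[0.8,0,0,0,0],[0.65,0,0,0,0],[0.55,0,0,0,0],[0.5,0,0,0,0],[0.45,0,0,0,0],[0.4,0,0,0,0],[0.4,0,0,0,0],[0.4,0,0,0,0]]'; python3 s.py 5
```

```text
time_s: 11.8
tcp_pos: [0.6346, 0.0027, 0.3152]
ee_rot: [[0.004, -0.999, 0.034], [-0.006, 0.034, 0.999], [-1.0, -0.004, -0.006]]
wrist_force: [0.1, -0.5, -0.2]
gripper_width: 0.996
time_s: 12.6
tcp_pos: [0.6343, 0.0027, 0.3152]
ee_rot: [[0.003, -0.999, 0.035], [-0.007, 0.035, 0.999], [-1.0, -0.003, -0.006]]
wrist_force: [-1.6, 0.3, 0.0]
gripper_width: 0.452
side stand_pivot [305.2 207.7] 0.8 [0.6511 0.0809 0.621 ]
side stem_grip [268.7 233. ] 0.78 [0.6725 0.0229 0.4666]
side caliper [240.4 169. ] 0.6 [ 0.6329 -0.0333  0.6552]
side brake_disc [201.7 152.4] 0.73 [ 0.3839 -0.3097  0.0258]
side parts_tray [391.2 211.6] 0.97 [0.6154 0.2144 0.6245]
top stand_push [249.5 220.8] 0.85 [0.4761 0.0819 0.1128]
top stand_pivot [254.2 202.3] 0.68 [0.5044 0.0705 0.1834]
top stand_end [246.4 222.6] 0.78 [0.4905 0.0971 0.0058]
top stem_grip [292.2 127.3] 0.77 [0.6025 0.0016 0.3882]
top caliper [356.7 271.9] 0.65 [ 0.386  -0.179   0.0475]
top brake_disc [408.1 279.8] 0.95 [ 0.3784 -0.3094  0.0252]
top parts_tray [157.9 260.4] 0.74 [0.3765 0.3073 0.0073]
13.4 [0.6343 0.0027 0.3152] [-2.4391  0.0234  1.1221] [ 0.2755  0.8992 -0.0748] [ 15.0232  20.7469   8.7932   0.4145 -77.9823 -17.084 ] 0.44816109268166976
```

Gripped: 0.45 opening is about 39 mm on the 40 mm tube. Now I bring it upright along the lean arc (radius 310 mm).

```bash
python3 -m creep '[[0.4,-3,0,0,0],[0.4,-8,0,1,0],[0.4,-14,1,1,0],[0.4,-20,1,2,0],[0.4,-26,1,2,0],[0.4,-31,1,2,0],[0.4,-35,1,2,0],[0.4,-37,1,2,0]]'; python3 -c "
from station import *
s=sense();print(s['wrist_force'],s['moment'],s['effort'])"
```

```text
time_s: 14.2
tcp_pos: [0.5977, 0.0039, 0.3188]
ee_rot: [[0.007, -0.999, 0.034], [-0.006, 0.034, 0.999], [-1.0, -0.007, -0.006]]
wrist_force: [1.8, 0.5, 5.9]
gripper_width: 0.447
[1.82172303 0.46636575 5.90772066] [ 0.14714695 -1.5380662   0.11825174] [ -0.49573772 -31.65603518  16.20067298   3.28208461  -1.27013516
  -0.0880759 ]
```

```bash
python3 -m creep '[[0.4,-2,0,0,0],[0.4,-5,0,-1,0],[0.4,-9,0,-1,0],[0.4,-13,0,-1,0],[0.4,-17,1,-1,0],[0.4,-20,1,-2,0],[0.4,-23,1,-2,0],[0.4,-25,1,-2,0]]'; python3 -c "
from station import *
s=sense();print(s['wrist_force'],s['moment'])"
```

```text
time_s: 15.0
tcp_pos: [0.5711, 0.0048, 0.3163]
ee_rot: [[0.003, -0.999, 0.034], [-0.006, 0.034, 0.999], [-1.0, -0.003, -0.006]]
wrist_force: [-3.2, 0.6, 3.0]
gripper_width: 0.453
[-3.1649443   0.60431834  2.99482126] [ 0.23577864 -0.0685579   0.12951912]
```

```bash
python3 -m creep '[[0.4,-1,0,0,0],[0.4,-2,0,0,0],[0.4,-3,0,0,0],[0.4,-4,0,0,0],[0.4,-5,0,0,0],[0.4,-6,0,-0.5,0],[0.4,-7,0,-0.6,0],[0.4,-8,0,-0.8,0]]'; python3 -m creep '[[0.4,-1,0,0,0],[0.4,-2,0,0,0],[0.4,-3,0,-0.3,0],[0.4,-4,0,-0.5,0],[0.4,-5,0,-0.6,0],[0.4,-6,0,-0.7,0],[0.4,-7,0,-0.8,0],[0.4,-8,0,-1,0]]'
```

```text
time_s: 15.8
tcp_pos: [0.5627, 0.005, 0.3149]
ee_rot: [[0.002, -0.999, 0.034], [-0.006, 0.034, 0.999], [-1.0, -0.002, -0.006]]
wrist_force: [-3.7, 2.5, 0.5]
gripper_width: 0.449
time_s: 16.6
tcp_pos: [0.5541, 0.0053, 0.3133]
ee_rot: [[0.0, -0.999, 0.034], [-0.005, 0.034, 0.999], [-1.0, -0.0, -0.005]]
wrist_force: [-4.8, 2.9, -0.7]
gripper_width: 0.449
```

```bash
python3 -m creep '[[0.4,-0.7,0,0,0],[0.4,-1.4,0,-0.1,0],[0.4,-2.1,0,-0.2,0],[0.4,-2.8,0,-0.3,0],[0.4,-3.5,0,-0.4,0],[0.4,-4.2,0,-0.5,0],[0.4,-5,0,-0.6,0],[0.4,-5.5,0,-0.8,0]]'
```

```text
time_s: 17.4
tcp_pos: [0.5475, 0.0054, 0.3118]
ee_rot: [[-0.003, -0.999, 0.034], [-0.005, 0.034, 0.999], [-1.0, 0.003, -0.005]]
wrist_force: [-4.8, 3.9, 0.3]
gripper_width: 0.45
```

```bash
python3 -m creep '[[0.4,-0.7,0,0,0],[0.4,-1.4,0,-0.1,0],[0.4,-2.1,0,-0.2,0],[0.4,-2.8,0,-0.3,0],[0.4,-3.5,0,-0.5,0],[0.4,-4.2,0,-0.6,0],[0.4,-5,0,-0.7,0],[0.4,-5.5,0,-0.9,0]]'; python3 s.py 6
```

```text
time_s: 18.2
tcp_pos: [0.5459, 0.0055, 0.3116]
ee_rot: [[0.007, -0.999, 0.034], [-0.005, 0.034, 0.999], [-1.0, -0.007, -0.005]]
wrist_force: [12.4, -0.2, -4.2]
gripper_width: 0.45
side stand_pivot [310.5 198.6] 0.56 [0.4702 0.0697 0.1545]
side stem_grip [280.3 199.6] 0.65 [0.596  0.0217 0.4534]
side caliper [239.1 169.7] 0.51 [ 0.4058 -0.1737  0.0332]
side brake_disc [202. 153.] 0.77 [ 0.3854 -0.3082  0.0253]
side parts_tray [391.4 212.8] 0.87 [0.3849 0.3177 0.0085]
top stand_push [252.5 231. ] 0.82 [0.4516 0.0723 0.1223]
top stand_pivot [255.4 221. ] 0.58 [0.4699 0.0661 0.15  ]
top stand_end [247.8 232.2] 0.83 [0.4586 0.0876 0.0557]
top stem_grip [289.3 170.7] 0.79 [0.5386 0.0005 0.3281]
top caliper [357.1 270.9] 0.74 [ 0.3884 -0.1798  0.0476]
top brake_disc [408.1 283.2] 0.61 [ 0.3702 -0.3096  0.0255]
19.0 [0.5459 0.0055 0.3116] [10.2003 -0.8627 -4.8522] [-0.0218 -3.6357  0.1035] [ 17.8076  11.662   -4.277    0.388  -73.7959 -19.8509] 0.4521620274479595
```

The stand took the load: the force flipped from -5 N to +12 N and motion stopped at lean about 0.165. I'll relax the push, then look before opening.

```bash
python3 -m creep '[[0.4,0.5,0,0,0],[0.4,1,0,0,0],[0.4,1,0,0,0],[0.4,1,0,0,0],[0.4,1,0,0,0],[0.4,1,0,0,0],[0.4,1,0,0,0],[0.4,1,0,0,0]]'
```

```text
time_s: 19.8
tcp_pos: [0.5466, 0.0055, 0.3116]
ee_rot: [[0.006, -0.999, 0.034], [-0.005, 0.034, 0.999], [-1.0, -0.006, -0.005]]
wrist_force: [-1.2, 2.0, 0.8]
gripper_width: 0.455
```

View pics/top6.png

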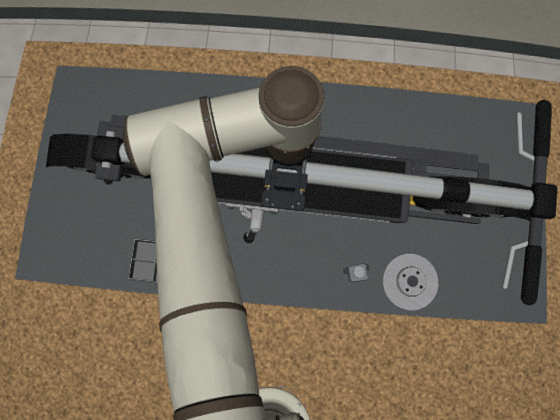

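View pics/side6.png

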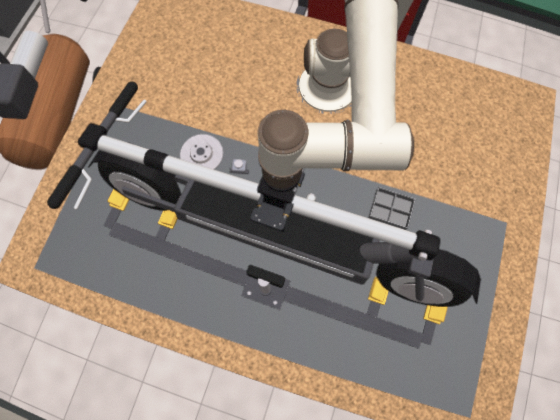

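The leg stands on the mat in top6 (foot at (249,237)), and the scooter leans to the stand side. I load the stand slightly, then open.

```bash
python3 -m creep '[[0.4,-0.3,0,0,0],[0.4,-0.3,0,0,0],[0.4,-0.3,0,0,0],[0.47,-0.3,0,0,0],[0.5,-0.3,0,0,0],[0.54,-0.3,0,0,0],[0.58,-0.3,0,0,0],[0.62,-0.3,0,0,0]]'; python3 -m creep '[[0.7,0,0,0,0],[0.8,0,0,0,0],[0.9,0,0,0,0],[1,0,0,0,0],[1,0,0,0,0],[1,0,0,0,0],[1,0,0,0,0],[1,0,0,0,0]]'; python3 s.py 7
```

```text
time_s: 20.6
tcp_pos: [0.5461, 0.0053, 0.3116]
ee_rot: [[0.005, -0.999, 0.034], [-0.005, 0.034, 0.999], [-1.0, -0.006, -0.005]]
wrist_force: [-0.2, 0.5, 1.2]
gripper_width: 0.594
time_s: 21.4
tcp_pos: [0.5461, 0.0053, 0.3116]
ee_rot: [[0.005, -0.999, 0.034], [-0.005, 0.034, 0.999], [-1.0, -0.006, -0.005]]
wrist_force: [-0.5, 0.1, 0.5]
gripper_width: 1.0
side stand_pivot [310.5 198.3] 0.63 [0.4683 0.0694 0.1517]
side stem_grip [279.9 200.3] 0.78 [0.598  0.0215 0.4543]
side caliper [237.8 171. ] 0.78 [ 0.4091 -0.1774  0.0274]
side brake_disc [201.  153.6] 0.7 [ 0.3883 -0.3105  0.0251]
side parts_tray [391.9 209.6] 0.65 [0.3775 0.3153 0.0169]
top stand_push [251.8 232.1] 0.82 [0.4517 0.0748 0.1049]
top stand_pivot [257.  222.9] 0.88 [0.466  0.0622 0.1499]
top stand_end [250.1 235. ] 0.62 [0.449  0.08   0.0768]
top stem_grip [288.9 168.4] 0.65 [0.5218 0.0015 0.3986]
top caliper [356.9 271.8] 0.83 [ 0.3862 -0.1793  0.0484]
top brake_disc [411.1 279.2] 0.9 [ 0.3803 -0.3163  0.0271]
top parts_tray [155.3 264. ] 0.93 [0.3652 0.3069 0.0299]
22.2 [0.5461 0.0053 0.3116] [-0.1516  0.4272 -0.3121] [ 0.0745 -0.0426  0.0328] [ 17.7752  11.7207  -4.2036   0.3898 -73.8715 -19.8297] 1.0003636903981243
```

Open and the scooter stays put. Lifting straight up and moving away, then a final check.

```bash
python3 -m creep '[[1,0,0,8,0],[1,0,0,18,0],[1,0,0,30,0],[1,0,0,45,0],[1,0,0,65,0],[1,0,0,90,0],[1,0,0,115,0],[1,0,0,130,0]]'; python3 -m creep '[[1,-10,20,5,0],[1,-25,60,5,0],[1,-40,100,5,0],[1,-60,140,5,0],[1,-80,180,5,0],[1,-100,215,5,0],[1,-115,240,5,0],[1,-120,250,5,0]]'; python3 s.py 8; python3 -m creep '[[1,0,0,0,0],[1,0,0,0,0],[1,0,0,0,0],[1,0,0,0,0],[1,0,0,0,0],[1,0,0,0,0],[1,0,0,0,0],[1,0,0,0,0]]'; sed 's/(165,185,400,285)/(165,160,400,245)/;s/(140,98,440,160)/(140,120,440,200)/' meas.py > m2.py; python3 m2.py | grep -v "^-\?0.0[1-9]* .* z"
```

```text
time_s: 23.0
tcp_pos: [0.5464, 0.0051, 0.4453]
ee_rot: [[0.01, -0.999, 0.034], [-0.005, 0.034, 0.999], [-1.0, -0.01, -0.004]]
wrist_force: [-0.6, -0.0, 0.3]
gripper_width: 0.998
time_s: 23.8
tcp_pos: [0.4252, 0.2569, 0.4516]
ee_rot: [[0.011, -0.999, 0.031], [-0.003, 0.031, 1.0], [-1.0, -0.012, -0.003]]
wrist_force: [-0.1, -0.5, -0.5]
gripper_width: 0.996
side stand_pivot [308.7 199.5] 0.68 [0.5346 0.0719 0.3287]
side stem_grip [282.9 198.9] 0.82 [0.5526 0.0145 0.3306]
side caliper [241.  167.1] 0.47 [ 0.3978 -0.1698  0.0387]
side brake_disc [308.8 198.3] 0.21 [0.4698 0.0649 0.1516]
side parts_tray [388.2 210.7] 0.75 [0.3814 0.3065 0.0085]
top stand_push [249.6 237.2] 0.61 [0.4468 0.0821 0.056 ]
top stand_pivot [252.9 223.1] 0.84 [0.465  0.0713 0.1489]
top stand_end [247. 238.] 0.82 [0.4485 0.0902 0.0281]
top stem_grip [289.9 169.6] 0.88 [ 0.5406 -0.0005  0.3289]
top caliper [357.4 273.8] 0.8 [ 0.3817 -0.1811  0.0465]
top brake_disc [409.7 277.6] 0.73 [ 0.3841 -0.3131  0.0255]
top parts_tray [358.1 271.6] 0.63 [ 0.387  -0.1824  0.047 ]
24.6 [0.4265 0.255  0.4503] [ 0.3005 -0.8267  0.3
[... 797 characters left out ...]
 196. ] 0.31 [0.545  0.0135 0.3296]
top 5553 c [ 0.5412 -0.0111  0.3253] d [0.0231 0.9985 0.0488]
-0.2 386 x [0.521  0.5357 0.5565] ztop 0.3225288525399849
-0.1 403 x [0.5242 0.5379 0.559 ] ztop 0.3273671488591312
0 410 x [0.5267 0.5404 0.5603] ztop 0.33228179467751884
0.1 407 x [0.529  0.5426 0.5634] ztop 0.3369185019016319
0.2 407 x [0.5308 0.5452 0.5657] ztop 0.3417666229765167
leg 227
stand_push [251.8 238. ] 0.75 [0.4473 0.0775 0.0429]
stand_pivot [256.2 223.8] 0.95 [0.4637 0.0638 0.1503]
stand_end [249.  232.1] 0.7 [0.4544 0.0826 0.0849]
stem_grip [292.3 167.8] 0.7 [ 0.5444 -0.0047  0.3296]
deck [287.6 176.7] 0.56 [0.5293 0.0028 0.3187]
rest [289.1 178. ] 0.57 [ 0.5275 -0.0003  0.3169]
```

View pics/top8.png

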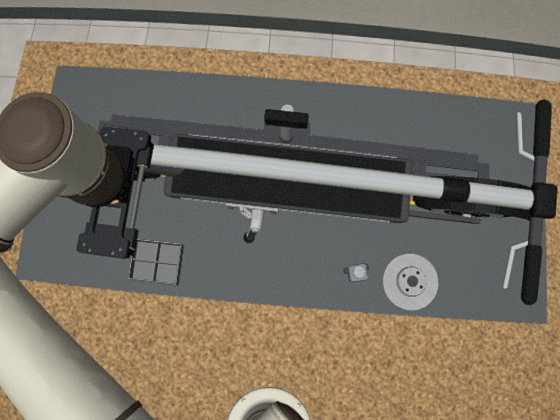

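View pics/side8.png

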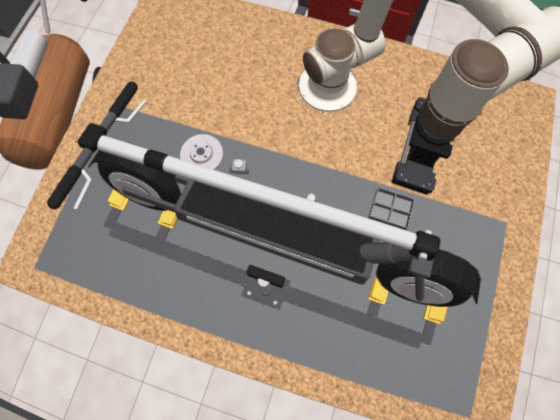

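The scooter stands on its own: the column centre is at x≈0.547, where it was released (0.546). The foot is on the mat at (249,238) in top8, and the bystander parts haven't moved.

```bash
python3 -c "
from station import *
print(finish_job()); print(sense()['time_s'])"
```

```text
the job is handed in; nothing more can be done
None
the job is handed in; nothing more can be done
```

The scooter is parked on its own kickstand, and I handed the job in after about 26 s of the allowed 72 s.

- **Stand:** While the scooter still leaned on its pad, I pushed the leg down with one fingertip along its arc. The largest downward force I read was 6.3 N. It tipped over centre and snapped out. Pictures showed the leg down and slightly forward; I did not measure its angle.
- **Setting down:** I gripped the column, brought the scooter upright and leaned it slowly to the stand side. The foot met the mat at a lean of about 0.165 rad. During that last slow move the side force went from about 5 N of holding to about 12 N of pressing on the stand. I eased that off to about 1 N before opening the gripper.
- **Last checks:** With the gripper open and well clear, the column centre was at x ≈ 0.547 m, against 0.546 m at release, so the scooter stayed put. The foot was on the mat. The brake disc and caliper read as before to within the noise, and the tray looked unmoved.
- **Readings that disagreed:** In the last pictures the network gave one poor tray fix, confusing it with the caliper, and one low-confidence disc fix. Depths for the stand's end also scattered. I relied on the pictures for those.

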